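# Clamp an instrument barrel onto the leak-test port

### The job

Stand the black instrument barrel with the round brass flange, flange down, on the matching flanged port of the leak-test stand, sliding it in from the open side under the lip of the fixed half ring. Then swing the hinged half of the clamp ring fully shut around the two flanges and, after that, swing the latch hook fully home so that the ring is locked. Leave the bell, the oil bottle and the screwdriver where they are.

Things in the scene. Friction and masses are not known exactly. Their poses are not given: they have to be found in the camera images.
- barrel_center (a point): Centre of the loose instrument barrel: upright black tube, 30 mm diameter, 85 mm tall, about 150 g, on a brass flange of 48 mm diameter at its foot, 42.5 mm below this point. z up the tube. Flange rim 3.5 mm thick, coned up to 6.5 mm at 18 mm from the axis. Grasp it about 20 mm above this point; the small keys lower down do not obstruct. Starts on the bench left or right of the stand, the bell on the other side.
- port (a point): Middle of the upper face of the stand's fixed brass port flange (48 mm diameter), 46 mm above the bench. z up; -x points to the open side of the stand, roughly towards the robot. Final place: barrel_center 42.5 mm above this point. The barrel must come in level from -x, starting at least 40 mm out, flange 0 to 3 mm above the port.
- stand: The stand, fixed: 150 mm square base plate 12 mm thick; origin on the bench under the port, axes as the port's. A fixed half ring (140 degrees, steel) wraps the +x side of the port: inner radius 26 mm, outer 33, top 60 mm above the bench; its upper lip reaches in to 18 mm radius, underside 8 mm above the port. A dial gauge 40 mm across stands behind at x 60, y 64 mm, top at 68 mm.
- ring_hinge (a point): Point on the fixed vertical hinge axis of the swinging half ring, 100 mm above the bench, at x 0, y +47 mm in the stand's axes (its own axes are parallel). The hinge pin itself ends 66 mm above the bench.
- ring_post (a point): Handle of the swinging half ring: axis of an upright steel post, 14 mm diameter, top 118 mm above the bench; this point is 18 mm below the top, a good grasp height. Free of other parts above 64 mm. Moves with the ring, 62 mm from the hinge axis. When shut it is at x -59, y +27.5 mm in the stand's axes.
- ring (a joint): Angle of the swinging half ring (rad): 0 = shut against its stop around the port, positive = open. It opens clockwise seen from above, towards the stand's -x, then +y, up to 2.2. Starts at 1.5 to 2.1. Stiff hinge (0.08 N m), stays where left. Same lips as the fixed half; shut, it leaves 2 mm play around the flanges and nudges home a barrel that is a little off.
- latch_pivot (a point): Point on the fixed vertical pivot axis of the latch hook, 100 mm above the bench, at x +12, y -52 mm in the stand's axes. The pin itself ends 66 mm above the bench.
- latch_post (a point): Handle of the latch hook: axis of an upright steel post, 14 mm diameter, top 118 mm above the bench; this point is 18 mm below the top, a good grasp height. Free of other parts above 64 mm. 75 mm from the pivot axis. When home it is at x -62, y -66 mm in the stand's axes.
- latch (a joint): Angle of the latch hook (rad): 0 = home against its stop, tooth in front of the lug at the free end of the shut ring; positive = open. It opens counter-clockwise seen from above, away to the stand's -y, up to 2.0. Starts at 1.2 to 1.8. Stiff (0.06 N m), stays where left. It catches only a ring shut to within about 5 mm at the lug.
- bell_center (a point): Bystander: centre of a black flared bell without flange, 64 mm wide at the foot, 34 mm at the top, 95 mm tall, standing on the bench. Leave alone.
- oil_center (a point): Bystander: centre of a small white oil bottle, 32 mm diameter, 75 mm tall, beyond the stand to the left. Leave alone.
- driver_grip (a point): Bystander: handle of a screwdriver 160 mm long lying beyond the stand. Leave alone.
There are look-alikes about, which are no part of the job. What is shaped like the part that bears barrel_center but orange or pink is not meant.

How it is judged:
By the outcome, as a careful person would: the job done as asked, in the order asked, and still so for the second after the job is handed in, with the robot touching nothing.
It also fails if it takes over 67 s, if anything falls off the work surface, if the arm or the gripper's body presses on something with over 40 N, if the wrist force passes 120 N, or if a joint passes its speed limit or range.

### The arm

A 6-joint arm with a two-finger parallel gripper is mounted at the origin on the work surface. World frame = base frame: x ahead of the robot, y to its left, z up, the work surface at z = 0. Lengths are in mm, angles in degrees, forces in N, time in s.
With the tool pointing down it reaches from about 300 to 850 mm from the base axis. Payload 4.2 kg.
Tool frame: the origin (TCP) lies at the very end of the fingers, on their centre line; the grasp point (between the pads) lies 19 mm behind it (hold_point_z is the z of the grasp point in the tool frame, in mm); z points along the fingers, y is the direction in which the jaws open and shut (so a half turn about z gives the same grasp; the last joint's range is limited). The gripper opens to 91 mm and grips with 3 to 60 N. Pads are 32 mm wide; open, the fingers measure 118 mm over their backs; the gripper's body (76 mm by 178 mm) begins 60 mm behind the grasp point.
Start: joints at [-67.724, 18.312, 89.639, -0, 72.044, -1.146], TCP at [228.572, -527.634, 213.976] pointing down, gripper open.
Joint ranges: [-177.97, 177.97], [-48.28, 115.42], [12.27, 149.76], [-77.06, 257.06], [2.81, 150.46], [-146.56, 146.56]. Speed limits (degrees/s): [147.25, 147.25, 180, 180, 180, 180].

### API

Orientations are given as [roll, pitch, yaw] about the fixed x, y, z axes, in that order (R = Rz(yaw) Ry(pitch) Rx(roll)).
In Python, from workcell import state, grab_frame, job_done, hold_point_z gives the robot as it stands. The module is installed in compiled form; this text tells all that it offers.
- The arm moves only by the shell command python3 -m creep 'ROWS' [FORCE]. ROWS is JSON, a list of rows, each a list of 7 numbers: the closure, from 0 (fully open) to 1 (shut), then the shift along the tool's x, y, z in mm, then the turn, a rotation vector about the tool's x, y, z in degrees. A call has 1 to 5 rows; each row shifts and turns the commanded pose from where the row before left it, along the tool's axes as they then stand; what a row does not reach is not made up. A row lasts 1/8 s, in which the tool goes at most 62.5 mm and 10.7 degrees, less where a joint would pass 70% of its speed; a pose out of reach is approached as far as the arm can. A call is refused whole if a number of a shift passes 62.5 or a number of a turn 10.7, either way. A call with a gripper value outside its range is refused whole. The fingers move at their own pace and stop on an object; FORCE is the grip in N (left out, the last holds). Time passes only in rows, so rows that do not move let the fingers close. It gives the time, the measured TCP pose, the force and the opening at its end, in the units of the state.
- state(): the state, without advancing time (a new reading comes with each control period).
- grab_frame(name): name is "scene" or "top" or "wrist"; returns a dict with "frame" (420x560x3 uint8, red, green, blue), "fx", "fy", "cx", "cy" (pixels), "k1" (the pictures are not rectified: a ray, as slopes to the right and down, at radius r is drawn at 1 + k1 r^2 times it, then the intrinsics apply), "view" (4x4, takes a point from world to camera coordinates). Camera axes: x right, y down, z forward; pixel columns grow to the right and rows downward; lengths in mm; the calibration is good to about 2 mm. A picture is of the moment at which its call begins. There is no depth.
- job_done(): hands the job in, once; it reports no verdict.
The state is a dict: "time_s": time; "qpos": joint angles; "qvel": joint speeds; "effort": joint torques, N m; "ee_pos": TCP position; "ee_rot": TCP orientation; "force": force on the tool from outside, world axes, zero at the start; "torque": the same for the moment, N m; "gripper_width": finger opening in mm.
Only numpy, scipy, OpenCV 4.12 (cv2) and the standard library are available. Lean on these libraries where they do the work, as an engineer would, in place of code of your own. Each camera call takes 0.05 s, during which the arm holds its last target.

## Working session

There is one attempt and no reset: what is moved stays moved. The work goes in short steps, Python scripts to look and compute and a shell command to move; the robot and the scene stay as the last step left them, time stands still between calls to the robot, and variables do not carry over. Pictures are saved under pics/ and viewed, and the job is handed in when it is done.

```bash
mkdir -p pics
cat > h.py <<'E'
import numpy as np, cv2
from workcell import state, grab_frame, hold_point_z
def grab(n,tag):
    g=grab_frame(n); cv2.imwrite(f'pics/{tag}.png',g['frame'][:,:,::-1]); np.save(f'pics/{tag}.npy',g,allow_pickle=True); return g
def load(tag): return np.load(f'pics/{tag}.npy',allow_pickle=True).item()
def ray(g,u,v):
    K=np.array([[g['fx'],0,g['cx']],[0,g['fy'],g['cy']],[0,0,1.]])
    p=cv2.undistortPoints(np.array([[[u,v]]],float),K,np.array([g['k1'],0,0,0.]))[0,0]
    V=np.array(g['view']);R=V[:3,:3];t=V[:3,3]
    return -R.T@t, R.T@np.array([p[0],p[1],1.])
def onz(g,u,v,z):
    c,d=ray(g,u,v); return c+d*(z-c[2])/d[2]
def proj(g,P):
    V=np.array(g['view']);q=V[:3,:3]@np.array(P,float)+V[:3,3];s=q[:2]/q[2];s=s*(1+g['k1']*(s@s))
    return s[0]*g['fx']+g['cx'],s[1]*g['fy']+g['cy']
E
python3 - <<'E'
from h import *
for n in ('scene','top','wrist'):
    g=grab(n,n+'0'); print(n,g['fx'],g['fy'],g['cx'],g['cy'],g['k1'],np.round(ray(g,280,210)[0]))
print(state(), hold_point_z)
E
```

```text
scene 394.82046310234966 394.82046310234966 281.060731692427 208.59430584507112 -0.11323277327942555 [1156.  220.  753.]
top 460.6595047936576 460.6595047936576 275.588112109675 209.52212461903503 -0.013276717557241132 [ 471.  -41. 1204.]
wrist 360.2772880438718 360.2772880438718 281.1566016241184 211.11871741858224 -0.03477959551622446 [ 304. -495.  383.]
{'time_s': 0.15, 'qpos': array([-6.77228962e+01,  1.83437789e+01,  8.96901580e+01, -1.91743030e-03,
        7.20439637e+01, -1.14619279e+00]), 'qvel': array([ 0.03191781, -0.04103952, -0.26927407,  0.07269791, -0.06999748,
        0.05070639]), 'effort': array([ 1.13319282e-03, -4.12774873e+01, -2.32154971e+01,  7.27866520e-02,
        4.33778402e-02, -8.34413549e-05]), 'ee_pos': array([ 228.41932112, -527.27051267,  213.30918477]), 'ee_rot': array([-1.79922079e+02,  2.64585024e-04,  2.34238891e+01]), 'force': array([0.67014568, 0.62308199, 0.67377097]), 'torque': array([ 0.00291376, -0.00016097,  0.01439093]), 'gripper_width': 91.14833243957472} -18.8
```

View pics/top0.png

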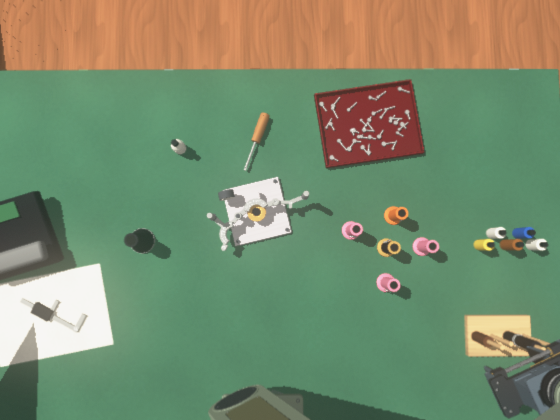

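View pics/scene0.png

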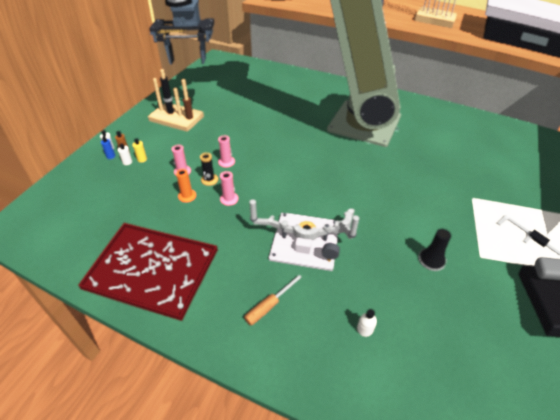

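Candidates for the barrel in the top view: black tube with brass foot (389,247), pinks (352,230), (426,246) and (388,283), orange (396,214), and the bell without a flange (140,241). By the description it is (389,247). I'll check that in a close crop.

Run:
```python
import cv2
a=cv2.imread('pics/top0.png');b=cv2.imread('pics/scene0.png')
c=cv2.resize(a[195:305,330:450],None,fx=4,fy=4,interpolation=2);d=cv2.resize(b[125:215,160:260],(400,440),interpolation=2)
import numpy as np
d=cv2.resize(b[130:210,165:245],(320,440),interpolation=2)
cv2.imwrite('pics/cropA.png',np.hstack([c,d]))
cv2.imwrite('pics/cropB.png',cv2.resize(a[170:260,195:320],None,fx=6,fy=6,interpolation=2))
cv2.imwrite('pics/cropC.png',cv2.resize(b[190:275,240:370],None,fx=6,fy=6,interpolation=2))
```

```text
(no output)
```

View pics/cropA.png

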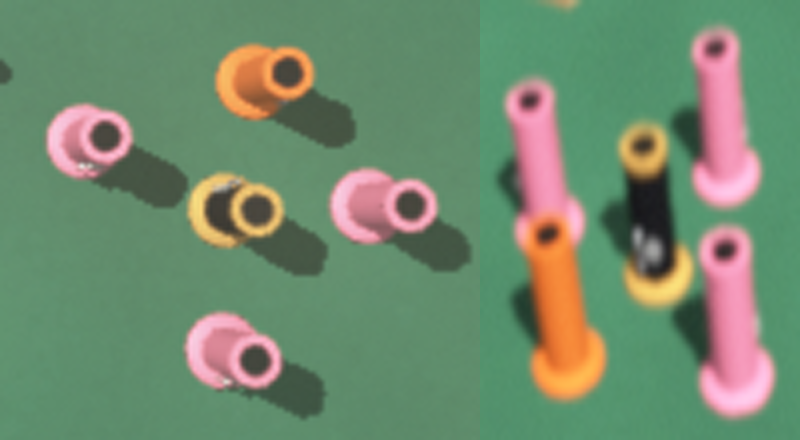

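View pics/cropB.png

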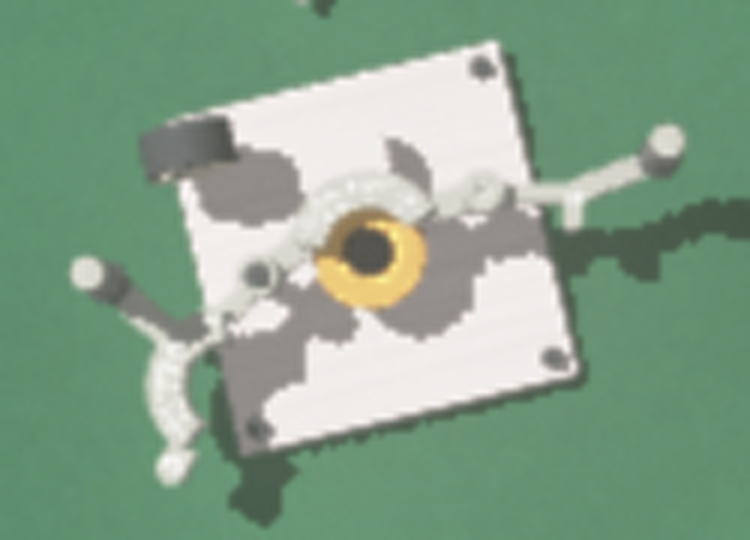

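View pics/cropC.png

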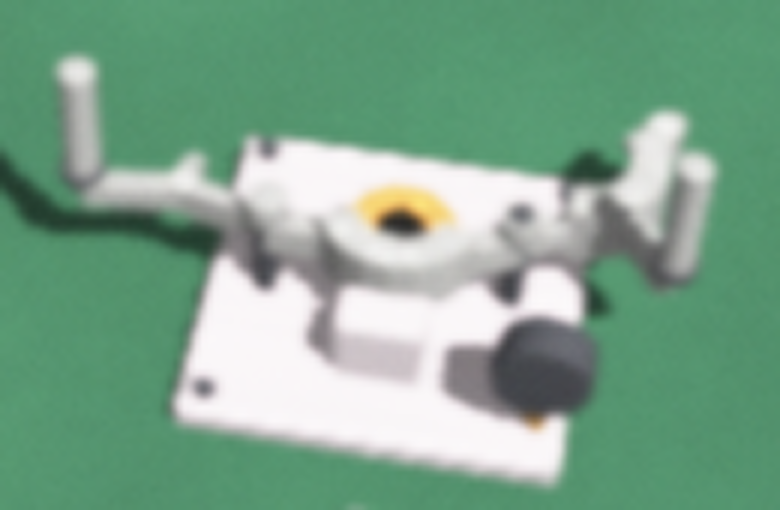

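The crops confirm it: black tube, brass foot, with four coloured copies around it. Next I measure everything.

Run:
```python
from h import *
t=load('top0'); s=load('scene0')
B=lambda u,v:(195+u/6,170+v/6); A=lambda u,v:(330+u/4,195+v/4); C=lambda u,v:(240+u/6,190+v/6)
def tri(p,q):
    c1,d1=ray(t,*p);c2,d2=ray(s,*q);M=np.array([d1,-d2]).T
    k=np.linalg.lstsq(M,c2-c1,rcond=None)[0];a=c1+k[0]*d1;b=c2+k[1]*d2;return np.round((a+b)/2,1),np.round(np.linalg.norm(a-b),1)
P=lambda n,p,z:print(n,np.round(onz(t,*p,z),1))
P('barrel top',A(257,211),85);P('barrel foot',A(226,210),2)
TR,BR,BL=[onz(t,*B(*q),12) for q in((497,40),(580,380),(243,455))]
print('corners',TR[:2],BR[:2],BL[:2],np.linalg.norm(TR-BR),np.linalg.norm(BR-BL))
c=(TR+BL)/2;print('stand c',c, 'xaxis deg from right edge',np.degrees(np.arctan2(*(TR-BR)[1::-1])),'from bottom',np.degrees(np.arctan2(*(BL-BR)[1::-1]))-90)
P('port',B(370,253),46)
P('ringpost',B(87,273),118);P('latchpost',B(665,140),118);P('hinge',B(258,275),66);P('lpiv',B(485,190),66)
print('tri ringpost',tri(B(87,273),C(697,165)),'latch',tri(B(665,140),C(77,70)))
# scene fixes
print('scene barrel top',np.round(onz(s,165+643*80/320/4*1-165*0 if 0 else 165+(643-480)*80/320,130+145*80/440,85),1))
print('scene ports',np.round(onz(s,*C(402,222),46),1))
```

```text
barrel top [ 471.5 -321.6   85. ]
barrel foot [ 472.2 -322.3    2. ]
corners [657.05042946 -39.99336445] [509.04774781 -75.5680649 ] [476.94900668  69.55802435] 152.2181102417864 148.6334786107191
stand c [566.99971807  14.78232995  12.        ] xaxis deg from right edge 13.515518750391042 from bottom 12.471797271766818
port [561.4  13.5  46. ]
ringpost [548.  121.8 118. ]
latchpost [ 600.4 -106.5  118. ]
hinge [550.8  58.8  66. ]
lpiv [585.9 -35.   66. ]
tri ringpost (array([548.2, 122.6, 114.3]), np.float64(0.5)) latch (array([ 601.1, -107.1,  113.8]), np.float64(0.8))
scene barrel top [ 476.6 -319.7   85. ]
scene ports [563.2  14.9  46. ]
```

```bash
python3 -m creep '[[0.3,0,0,0,0,0,10],[0.3,40,-28,0,0,0,0],[0.3,40,-28,0,0,0,0],[0.3,40,-28,0,0,0,0],[0.3,40,-28,0,0,0,0]]' 20; python3 -m creep '[[0.3,40,-29,0,0,0,0],[0.3,0,0,0,0,0,0],[0.3,0,0,0,0,0,0]]'
python3 - <<'E'
from h import *
g=grab('wrist','w1'); s=state(); print(s['ee_pos'],s['ee_rot'],s['gripper_width'],s['time_s'], proj(g,(472,-322,85)))
E
```

```text
time_s: 0.78
ee_pos: [358.9, -380.2, 213.8]
ee_rot: [-180.0, 0.0, 13.4]
force: [0.9, -0.0, -0.2]
gripper_width: 63.9
time_s: 1.15
ee_pos: [390.1, -344.2, 213.8]
ee_rot: [180.0, 0.0, 13.5]
force: [0.1, 0.1, -0.7]
gripper_width: 64.1
[ 389.81919562 -344.65113171  213.80274808] [1.79992918e+02 3.51287219e-02 1.33882712e+01] 64.01013864434864 1.2 (np.float64(277.83210553325625), np.float64(99.74582498334738))
```

View pics/w1.png

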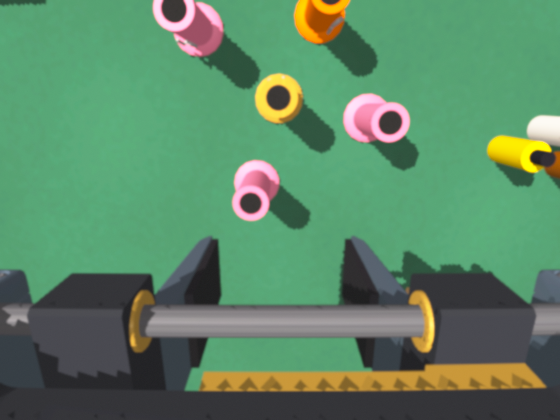

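The wrist view shows the brass-topped barrel at (278,97), against a prediction of (278,100). The pinks are clear of the fingers.

Run:
```python
from h import *
g=load('w1');f=g['frame'].astype(int)
m=((f[:,:,0]>180)&(f[:,:,1]>130)&(f[:,:,2]<110)).astype(np.uint8)*255
n,l,st,c=cv2.connectedComponentsWithStats(m)
for i in range(1,n):
    if st[i][4]>150: print(st[i],c[i])
m2=m[60:140,240:320];cn=max(cv2.findContours(m2,0,2)[0],key=cv2.contourArea);(x,y),r=cv2.minEnclosingCircle(cn);print(x+240,y+60,r)
for z,(u,v) in ((85,(278,97.5)),): 
    p=onz(g,u,v,z);d=p-state()['ee_pos'];a=np.radians(13.4);print(p,'tool',d[0]*np.cos(a)+d[1]*np.sin(a),d[0]*np.sin(a)-d[1]*np.cos(a))
```

```text
[294   0  27  42 529] [303.38941399  21.48015123]
[312   0  38  18 337] [331.1958457    6.44510386]
[ 255   74   47   49 1213] [276.91591096  97.20445177]
[ 487  135   64   38 1356] [515.94100295 150.67330383]
[410 292  25  60 706] [424.17563739 321.34844193]
[ 203  364  341   26 4484] [382.22078501 377.01338091]
278.3952102661133 97.94012069702148 24.540630340576172
[ 473.6957233  -321.73606313   85.        ] tool 86.90358198278703 -2.8530165210274383
```

```bash
python3 -m creep '[[0.3,43,-1,0,0,0,0],[0.3,43,-1.5,0,0,0,0],[0.3,0,0,0,0,0,0],[0.3,0,0,55,0,0,0],[0.3,0,0,55,0,0,0]]' 25; python3 -m creep '[[0.3,0,0,40,0,0,0],[0.3,0,0,20,0,0,0],[0.3,0,0,0,0,0,0],[0.3,0,0,0,0,0,0]]'
python3 - <<'E'
from h import *
g=grab('wrist','w2'); s=state(); print(s['ee_pos'],s['ee_rot'],s['gripper_width'],s['time_s'])
E
```

```text
time_s: 1.82
ee_pos: [472.4, -323.2, 103.3]
ee_rot: [179.9, -0.0, 13.3]
force: [-0.0, -0.2, -0.9]
gripper_width: 64.0
time_s: 2.33
ee_pos: [473.4, -322.9, 45.0]
ee_rot: [179.9, -0.1, 13.4]
force: [-0.0, 0.3, 0.7]
gripper_width: 63.9
[ 473.71286046 -322.78154654   45.30767068] [ 1.79886492e+02 -8.84689231e-02  1.33670500e+01] 64.309495462415 2.375
```

View pics/w2.png

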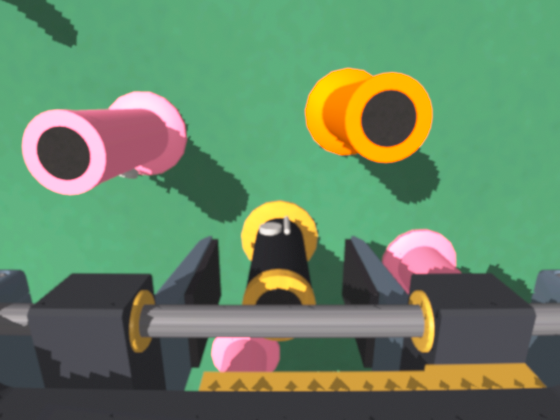

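The barrel top at (280,295) sits midway between the fingers, so I close.

```bash
python3 -m creep '[[1,0,0,0,0,0,0],[1,0,0,0,0,0,0],[1,0,0,0,0,0,0],[1,0,0,0,0,0,0],[1,0,0,0,0,0,0]]' 30;python3 -m creep '[[1,0,0,0,0,0,0],[1,0,0,-10,0,0,0],[1,0,0,-50,0,0,0],[1,0,0,-50,0,0,0],[1,0,0,0,0,0,0]]'
python3 - <<'E'
from h import *
g=grab('wrist','w3');s=state(); print(s['ee_pos'],s['ee_rot'],s['gripper_width'],s['force'])
E
```

```text
time_s: 3.0
ee_pos: [473.5, -321.6, 44.1]
ee_rot: [180.0, -0.0, 13.4]
force: [-0.1, 0.8, 3.0]
gripper_width: 29.8
time_s: 3.62
ee_pos: [475.8, -323.4, 158.6]
ee_rot: [179.6, -0.4, 13.4]
force: [0.2, -0.7, -2.1]
gripper_width: 29.4
[ 474.11816508 -322.20911698  155.81226647] [ 1.79822608e+02 -1.44489851e-01  1.34233449e+01] 29.24275296866365 [-0.12527031  0.48372668 -2.14804707]
```

View pics/w3.png

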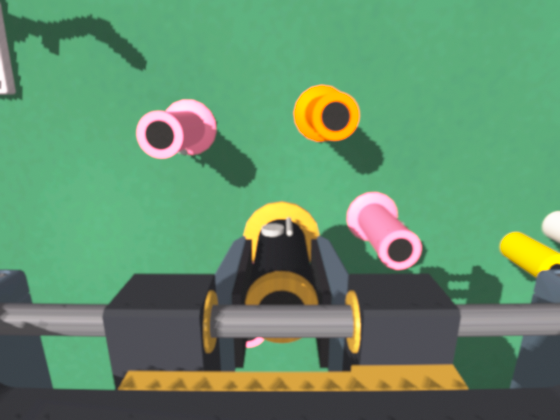

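The barrel is held (29.3 mm opening). Now over to about 100 mm out on the stand's open side.

```bash
python3 -m creep '[[1,6,-30,0,0,0,0],[1,11,-50,0,0,0,0],[1,11,-50,0,0,0,0],[1,11,-50,0,0,0,0],[1,11,-50,0,0,0,0]]';python3 -m creep '[[1,8,-46,0,0,0,0],[1,6,-30,0,0,0,0],[1,0,0,0,0,0,0],[1,0,0,0,0,0,0],[1,0,0,0,0,0,0]]'
python3 - <<'E'
from h import *
g=grab('wrist','w4');grab('top','t4');grab('scene','s4');s=state(); print(s['ee_pos'],s['ee_rot'],s['gripper_width'],s['force'],proj(g,(562,14,46)))
b=cv2.imread('pics/t4.png')[160:280,180:330];cv2.imwrite('pics/t4c.png',cv2.resize(b,None,fx=5,fy=5,interpolation=2))
E
```

```text
time_s: 4.3
ee_pos: [467.1, -84.5, 152.1]
ee_rot: [-179.9, 0.2, 13.4]
force: [2.1, 0.2, -1.2]
gripper_width: 29.5
time_s: 4.92
ee_pos: [464.4, -10.0, 153.4]
ee_rot: [180.0, 0.1, 13.3]
force: [0.4, -0.5, -1.8]
gripper_width: 29.6
[464.62578498  -9.89463886 153.7820112 ] [1.79995075e+02 1.94378924e-02 1.33479213e+01] 29.542757165825854 [ 0.09103213  0.4874132  -2.12766526] (np.float64(279.83944506818693), np.float64(76.99586658250712))
```

View pics/w4.png

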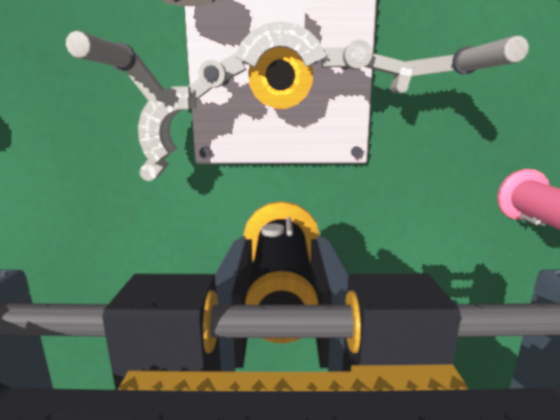

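View pics/s4.png

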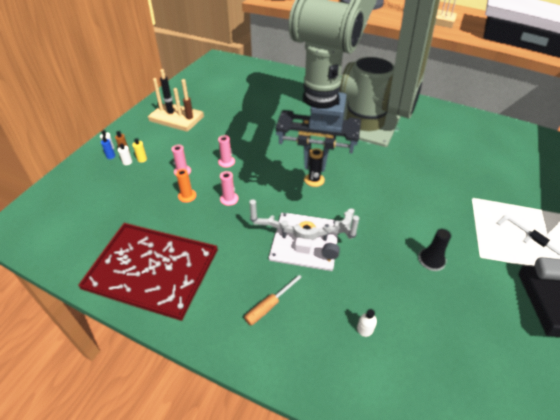

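The wrist view shows the port at about (280,78), the ring post top at (77,43), the latch post top at (516,48) and the base edge level at row 163, so the yaw agrees. Next I measure these, plus the held flange.

```bash
python3 - <<'E'
from h import *
g=load('w4');f=g['frame'].astype(int)
m=((f[:,:,0]>150)&(f[:,:,1]>100)&(f[:,:,2]<110)&(f[:,:,0]-f[:,:,2]>80)).astype(np.uint8)*255
n,l,st,c=cv2.connectedComponentsWithStats(m)
for i in range(1,n):
    if st[i][4]>150: print(st[i],c[i])
a=np.radians(13.4)
T=np.array([464.6,-10.0,153.5])
def tool(p): d=p-T; return np.round((d[0]*np.cos(a)+d[1]*np.sin(a),d[0]*np.sin(a)-d[1]*np.cos(a)),1)
for n,u,v,z in (('ringpost',77,43,118),('latchpost',516,48,118),('hinge',211,73,66),('piv',358,53,66),('bl',196,163,12),('br',368,163,12)):
    p=onz(g,u,v,z);print(n,np.round(p,1),tool(p))
# port: left/right/bottom extremes of flange -> circle radius 24 at z46
L=onz(g,249,78,46);R=onz(g,312,78,46);Bm=onz(g,280.5,109,46)
print('w',np.linalg.norm(L-R),tool((L+R)/2),'bottom',tool(Bm))
# held flange: bottom z = 153.5-44.5=109 ; rim top 112.5
for u,v in ((243.5,235),(320,235),(281,202)): print(tool(onz(g,u,v,111)))
E
python3 - <<'E'
import cv2
b=cv2.imread('pics/w4.png')[20:120,180:340];cv2.imwrite('pics/w4c.png',cv2.resize(b,None,fx=5,fy=5,interpolation=2))
b=cv2.imread('pics/w4.png')[195:265,220:340];cv2.imwrite('pics/w4d.png',cv2.resize(b,None,fx=6,fy=6,interpolation=2))
E
```

```text
[ 249   55   64   54 1744] [282.875       86.00802752]
[ 244  202   75   58 1408] [276.15625   219.4765625]
[347 292  14  60 467] [354.43254818 322.16059957]
[ 123  365  338   25 4764] [303.61628883 377.7061293 ]
ringpost [550.2 121.3 118. ] [ 113.7 -107.9]
latchpost [ 601.9 -106.2  118. ] [111.2 125.4]
hinge [552.7  59.2  66. ] [101.7 -46.9]
piv [587.5 -33.3  66. ] [114.2  51.1]
bl [478.8  69.4  12. ] [ 32.2 -73.9]
br [513.3 -76.   12. ] [32.  75.5]
w 45.699496194202425 [99.6 -0.3] bottom [77.8 -0.3]
[  2.8 -23.5]
[ 2.7 24.5]
[24.2  0. ]
```

View pics/w4c.png

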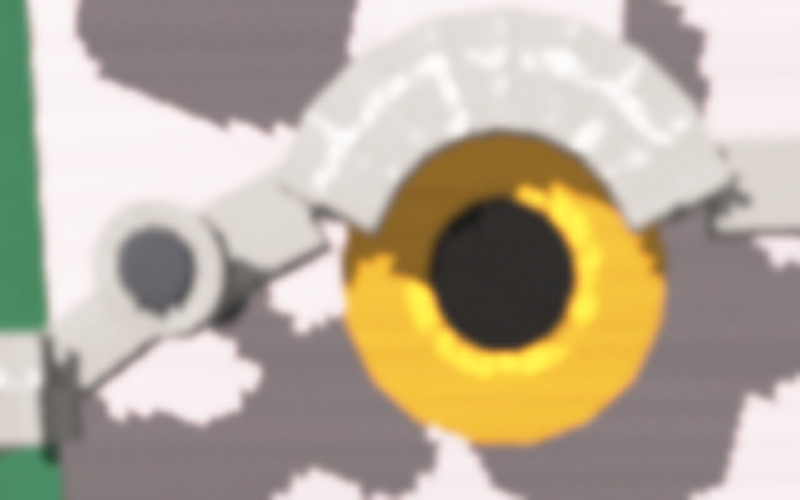

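View pics/w4d.png

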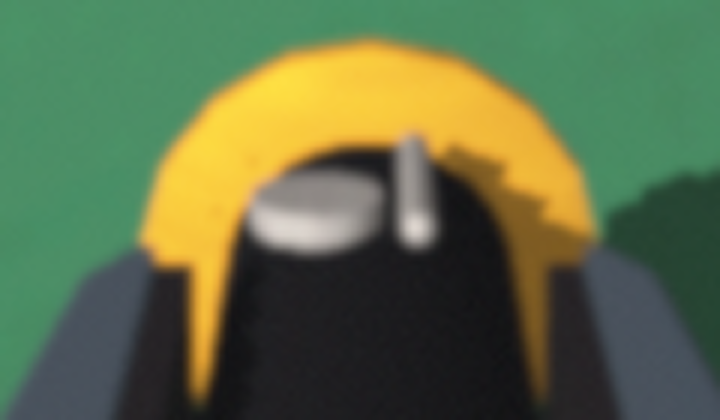

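Port at tool offset (102, -0.4); hinge and pivot agree to within 1 mm. The held barrel's axis is at about (0.2, 0.4). I descend so the flange is about 0.7 mm above port height, still 102 mm out, then move in level.

```bash
python3 -m creep '[[1,0,-0.8,30,0,0,0],[1,0,0,30,0,0,0],[1,0,0,3.3,0,0,0],[1,0,0,0,0,0,0],[1,0,0,0,0,0,0]]';python3 -m creep '[[1,16,0,0,0,0,0],[1,16,0,0,0,0,0],[1,12,0,0,0,0,0],[1,0,0,0,0,0,0],[1,0,0,0,0,0,0]]'
python3 - <<'E'
from h import *
g=grab('wrist','w5');grab('scene','s5');s=state(); print(s['ee_pos'],s['ee_rot'],s['force'])
b=cv2.imread('pics/s5.png')[150:270,240:380];b=cv2.resize(b,None,fx=5,fy=5,interpolation=2);cv2.imwrite('pics/s5c.png',b)
E
```

```text
time_s: 5.7
ee_pos: [465.5, -8.5, 91.8]
ee_rot: [180.0, -0.1, 13.4]
force: [-0.4, -0.1, -2.6]
gripper_width: 29.8
time_s: 6.32
ee_pos: [506.8, 1.9, 90.3]
ee_rot: [-180.0, 0.1, 13.4]
force: [-0.2, 0.6, -1.9]
gripper_width: 29.1
[506.6423706    1.772021    90.46985631] [-1.79993475e+02  5.37468836e-02  1.34196969e+01] [-0.08959198 -0.36661492 -0.49831418]
```

View pics/w5.png

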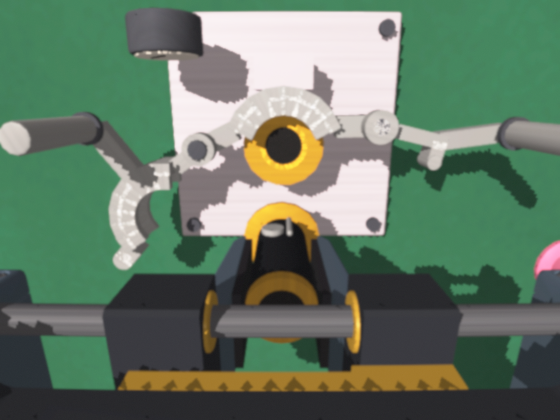

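View pics/s5c.png

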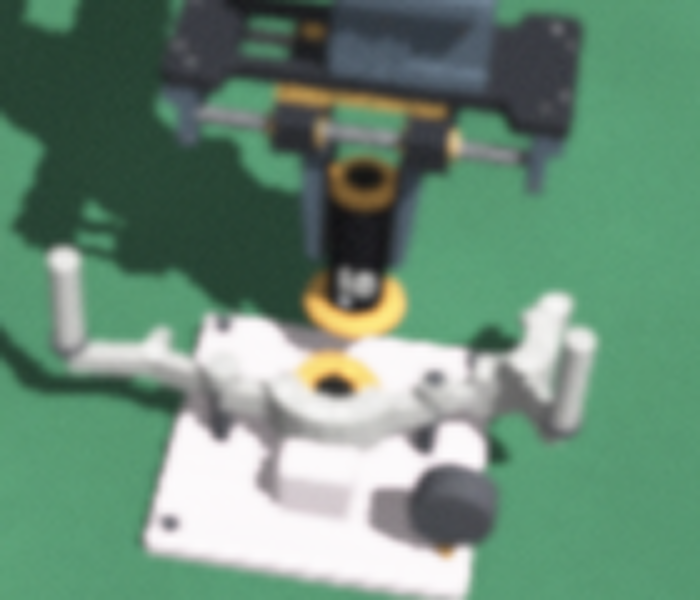

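```bash
python3 - <<'E'
from h import *
g=load('w5');f=g['frame'].astype(int);S=np.array([506.6,1.8,90.6]);a=np.radians(13.4)
def tool(p): d=p-S; return np.round((d[0]*np.cos(a)+d[1]*np.sin(a),d[0]*np.sin(a)-d[1]*np.cos(a)),1)
m=((f[:,:,0]-f[:,:,2]>70)&(f[:,:,0]>120)).astype(np.uint8)
for r in (140,145,150,155,160,165,170,175,180,184): 
    x=np.where(m[r,225:345])[0]+225; print(r,x.min(),x.max(), tool(onz(g,x.min()-.5,r,46)),tool(onz(g,x.max()+.5,r,46)),end=' | ')
print()
for r in (205,210,215,220,225,230,235): 
    x=np.where(m[r,225:345])[0]+225; print(r,x.min(),x.max(), tool(onz(g,x.min()-.5,r,49)),tool(onz(g,x.max()+.5,r,49)),end=' | ')
print(np.where(m[:,283])[0])
def circ(pts,z):
    P=np.array([tool(onz(g,u,v,z)) for u,v in pts]);A=np.c_[2*P,np.ones(len(P))];s=np.linalg.lstsq(A,(P**2).sum(1),rcond=None)[0];return s[:2],np.sqrt(s[2]+s[:2]@s[:2])
p=[];q=[]
for r in range(148,183,3):
    x=np.where(m[r,225:345])[0]+225;p+=[(x.min()-.5,r),(x.max()+.5,r)]
for r in range(205,234,3):
    x=np.where(m[r,225:345])[0]+225;q+=[(x.min()-.5,r),(x.max()+.5,r)]
print(circ(p,46),circ(q,49))
for u,v,z in ((197,149,66),(381,126,66)):print(tool(onz(g,u,v,z)))
E
python3 - <<'E'
import cv2
b=cv2.imread('pics/w5.png')[90:250,220:350];cv2.imwrite('pics/w5c.png',cv2.resize(b,None,fx=3.7,fy=3.7,interpolation=2))
E
```

```text
140 245 322 [ 61.7 -21.5] [61.7 24.2] | 145 245 322 [ 58.8 -21.5] [58.8 24.3] | 150 244 322 [ 55.9 -22.2] [55.9 24.4] | 155 244 322 [ 52.9 -22.3] [52.9 24.5] | 160 246 320 [ 50.  -21.2] [50.  23.4] | 165 249 317 [ 47.  -19.5] [47.  21.7] | 170 252 314 [ 43.9 -17.8] [44. 20.] | 175 257 309 [ 40.9 -14.8] [40.9 17.1] | 180 263 303 [ 37.8 -11.3] [37.8 13.5] | 184 276 292 [35.4 -3.4] [35.4  6.9] | 
205 266 296 [23.  -9.5] [23.   9.3] | 210 257 304 [ 19.8 -15. ] [19.8 14.3] | 215 252 310 [ 16.6 -18.2] [16.6 18. ] | 220 249 314 [ 13.4 -20.1] [13.4 20.6] | 225 246 316 [ 10.1 -22. ] [10.1 21.9] | 230 245 318 [  6.8 -22.8] [ 6.9 23.2] | 235 244 318 [  3.5 -23.5] [ 3.5 23.3] | [116 117 118 119 120 121 122 123 124 125 163 164 165 166 167 168 169 170
 171 172 173 174 175 176 177 178 179 180 181 182 183 184 202 203 204 205
 206 207 208 209 210 211 212 213 214 215 216 217 218 219 280 281 283 284
 286 340 372 373 374 375 376 377 378 379 380 381 382 383 384 385 386 387
 388 389 390]
(array([58.35792496,  1.17925114]), np.float64(23.718510894126958)) (array([1.44421844, 0.1104731 ]), np.float64(23.5666937555222))
[ 59. -45.]
[71.1 52.6]
```

View pics/w5c.png

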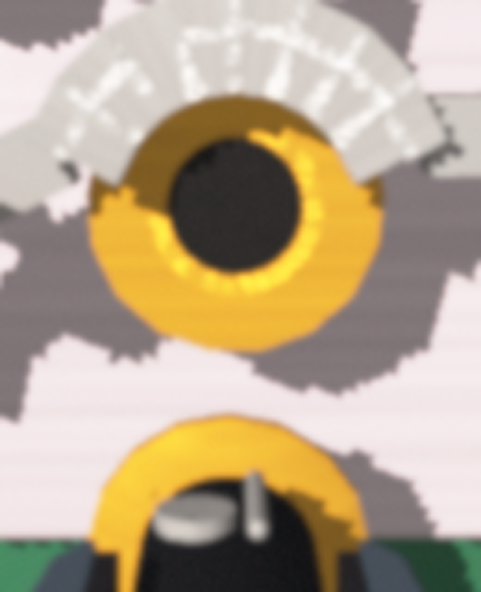

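At matched height, the port is (57.3, +1.0) from the barrel axis. Sliding in slowly.

```bash
python3 -m creep '[[1,4,1,0,0,0,0],[1,9,0,0,0,0,0],[1,9,0,0,0,0,0],[1,8,0,0,0,0,0],[1,6,0,0,0,0,0]]';python3 -m creep '[[1,6,0,0,0,0,0],[1,5,0,0,0,0,0],[1,4,0,0,0,0,0],[1,3,0,0,0,0,0],[1,0,0,0,0,0,0]]';python3 -m creep '[[1,2,0,0,0,0,0],[1,1,0,0,0,0,0],[1,0,0,0,0,0,0],[1,0,0,0,0,0,0]]'
python3 - <<'E'
from h import *
g=grab('wrist','w6');grab('scene','s6');s=state(); print(s['ee_pos'],s['ee_rot'],s['force'],s['torque'])
b=cv2.imread('pics/s6.png')[150:270,240:380];b=cv2.resize(b,None,fx=5,fy=5,interpolation=2);cv2.imwrite('pics/s6c.png',b)
E
```

```text
time_s: 7.05
ee_pos: [543.2, 9.4, 90.5]
ee_rot: [180.0, -0.0, 13.4]
force: [-0.4, 0.1, -1.5]
gripper_width: 29.5
time_s: 7.68
ee_pos: [560.2, 13.4, 90.6]
ee_rot: [180.0, -0.0, 13.4]
force: [0.2, -0.6, -1.4]
gripper_width: 29.5
time_s: 8.18
ee_pos: [562.9, 14.0, 90.6]
ee_rot: [180.0, 0.0, 13.4]
force: [0.5, -0.2, -2.2]
gripper_width: 29.4
[562.90552383  14.04561682  90.63385497] [1.79994786e+02 2.93147536e-03 1.34220992e+01] [-0.41988504  0.64542475 -1.340084  ] [0.00930578 0.03216905 0.0111877 ]
```

View pics/w6.png

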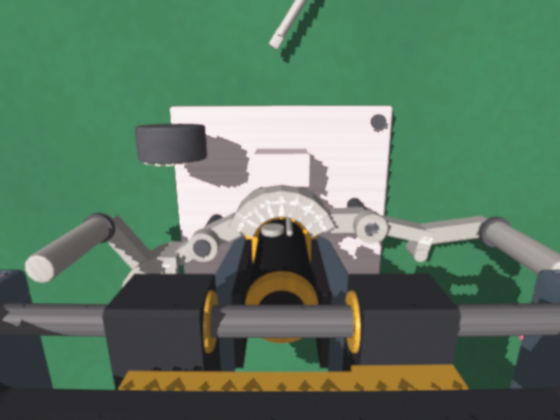

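View pics/s6c.png

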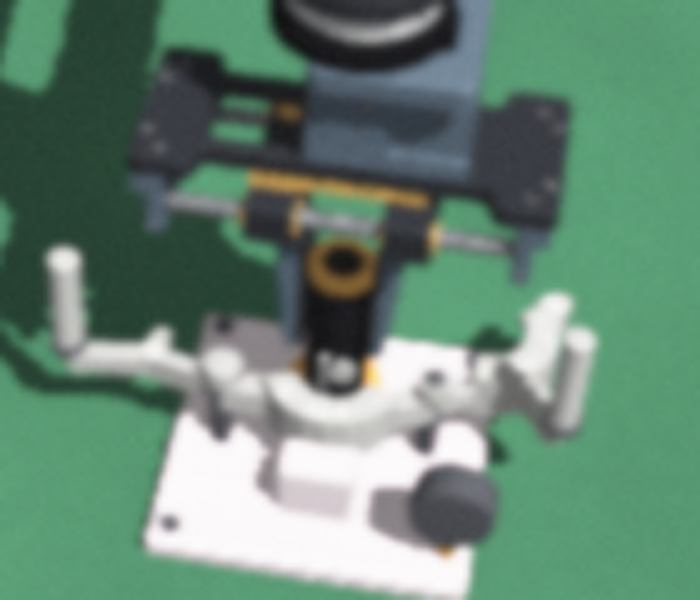

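It slid in with no contact force. Lower 0.7 mm, release and rise.

```bash
python3 -m creep '[[1,0,0,0.5,0,0,0],[1,0,0,0.3,0,0,0],[1,0,0,0,0,0,0],[0.6,0,0,0,0,0,0],[0.5,0,0,0,0,0,0]]' ; python3 -m creep '[[0.5,0,0,0,0,0,0],[0.5,0,0,-20,0,0,0],[0.5,0,0,-40,0,0,0],[0.5,0,0,-50,0,0,0],[0.5,-40,0,0,0,0,0]]';python3 -m creep '[[0.5,-40,0,0,0,0,0],[0.5,0,0,0,0,0,0],[0.5,0,0,0,0,0,0]]'
python3 - <<'E'
from h import *
g=grab('wrist','w7');grab('scene','s7');s=state(); print(s['ee_pos'],s['ee_rot'],s['force'],s['gripper_width'])
b=cv2.imread('pics/s7.png')[150:270,240:380];b=cv2.resize(b,None,fx=5,fy=5,interpolation=2);cv2.imwrite('pics/s7c.png',b)
E
```

```text
time_s: 8.9
ee_pos: [563.2, 14.1, 89.9]
ee_rot: [180.0, -0.0, 13.4]
force: [0.1, -0.5, -0.5]
gripper_width: 43.5
time_s: 9.52
ee_pos: [528.4, 4.9, 204.0]
ee_rot: [179.8, -0.6, 13.5]
force: [-0.5, -0.1, -0.1]
gripper_width: 45.7
time_s: 9.9
ee_pos: [485.9, -4.4, 200.2]
ee_rot: [180.0, -0.1, 13.4]
force: [0.5, 0.5, -0.1]
gripper_width: 45.5
[486.22410844  -4.36852569 199.83904687] [ 1.79988119e+02 -4.32701091e-02  1.34312718e+01] [ 0.15301683 -0.51046296  0.21302946] 45.576610258654945
```

View pics/w7.png

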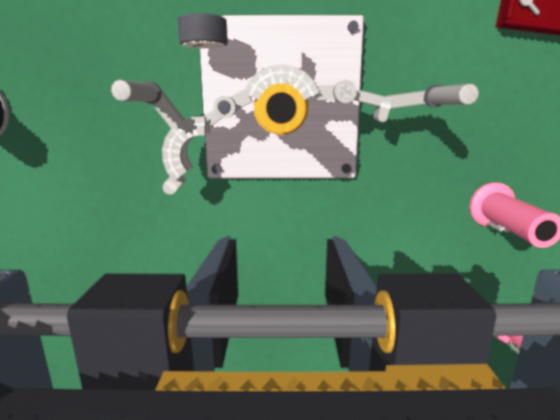

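View pics/s7c.png

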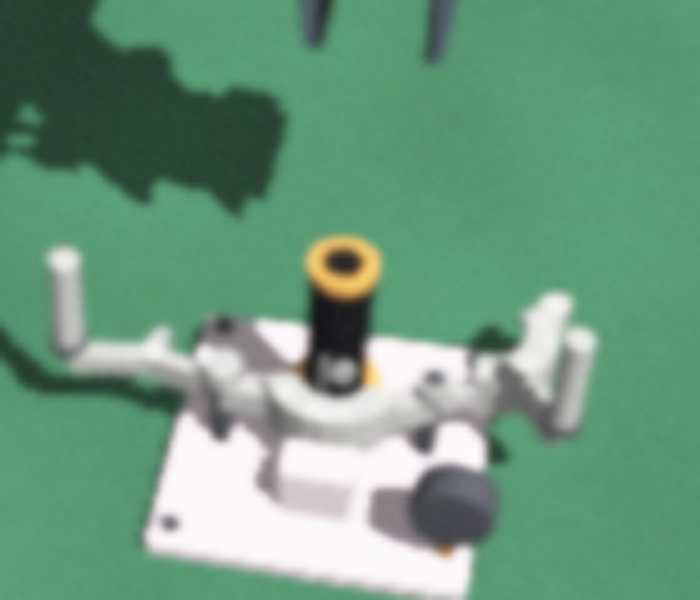

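The barrel stands upright on the port (top at (282,107) in the wrist view). Next, the ring post at (122,90) and the arc for it.

Run:
```python
from h import *
g=load('w7');S=np.array([486.1,-4.4,199.9]);a=np.radians(13.4)
def tool(p): d=p-S; return np.round((d[0]*np.cos(a)+d[1]*np.sin(a),d[0]*np.sin(a)-d[1]*np.cos(a)),1)
R={}
for n,u,v,z in (('ringpost',122,90,118),('latch',467,95,118),('barrel',282,107,131),('hinge',224,107,66),('piv',345,91,66)): R[n]=tool(onz(g,u,v,z));print(n,R[n])
b=np.array([79,0.3]) # port, tool coords
H=b+[0,-47];L=b+[12,52]
for n,c in (('ringpost',H),('latch',L)): d=R[n]-c;print(n,np.hypot(*d),np.degrees(np.arctan2(d[1],d[0])))
# ring shut: stand (-59,27.5)-> tool (-59,-27.5) rel port
s=np.array([-59,19.5]); d=R['ringpost']-H
print('open angle ring',np.degrees(np.arctan2(s[1],s[0])-np.arctan2(d[1],d[0]))%360)
s=np.array([-74,14.]); d=R['latch']-L; print('latch',np.degrees(np.arctan2(s[1],s[0])-np.arctan2(d[1],d[0])))
```

```text
ringpost [  91.3 -106.5]
latch [ 88.2 125.3]
barrel [79.9  0.6]
hinge [ 79.4 -46.4]
piv [91.9 51.4]
ringpost 61.05186319843154 -78.37718009605938
latch 73.05367889435823 92.19656956545882
open angle ring 240.08802174605663
latch 77.09030741175016
```

```bash
python3 -m creep '[[0.5,30,-36,0,0,0,0],[0.5,31,-36,0,0,0,0],[0.5,30.5,-35,0,0,0,0],[0.5,0,0,0,0,0,0],[0.5,0,0,30,0,0,0]]' 12; python3 -m creep '[[0.5,0,0,40,0,0,0],[0.5,0,0,35,0,0,0],[0.5,0,0,13,0,0,0],[0.5,0,0,0,0,0,0],[0.5,0,0,0,0,0,0]]'
python3 - <<'E'
from h import *
g=grab('wrist','w8');s=state(); print(s['ee_pos'],s['ee_rot'],s['force'],s['gripper_width'],s['time_s'])
E
```

```text
time_s: 10.62
ee_pos: [551.4, 121.4, 170.9]
ee_rot: [180.0, -0.3, 13.5]
force: [0.9, -0.4, 0.3]
gripper_width: 45.4
time_s: 11.25
ee_pos: [550.5, 120.9, 83.2]
ee_rot: [180.0, -0.2, 13.4]
force: [-0.1, -0.1, 0.8]
gripper_width: 45.9
[550.49706147 120.91849711  83.33718166] [ 1.79985737e+02 -1.75409590e-01  1.34170337e+01] [ 0.64277625 -0.01548781  1.13186103] 45.55337897380027 11.3
```

View pics/w8.png

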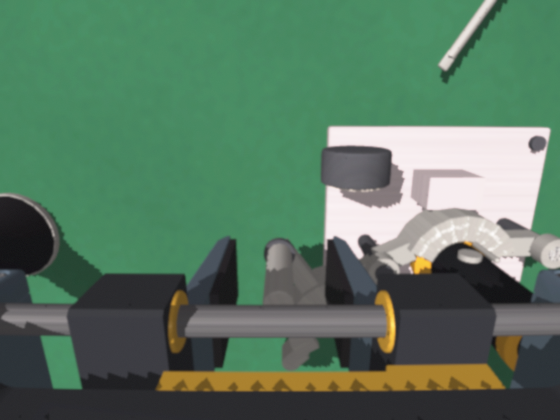

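The post lies between the fingers, centred at column 281. Closing.

```bash
python3 -m creep '[[1,0,0,0,0,0,0],[1,0,0,0,0,0,0],[1,0,0,0,0,0,0],[1,0,0,0,0,0,0],[1,0,0,0,0,0,0]]' 15
python3 - <<'E'
import numpy as np
# start post rel hinge in tool coords, 62 mm, steps
a0=np.radians(-78.5);a1=np.radians(-198.3)
th=np.linspace(a0,a1,19);P=62*np.c_[np.cos(th),np.sin(th)]
print(np.round(np.diff(P,axis=0),1).tolist())
E
```

```text
time_s: 11.92
ee_pos: [549.3, 121.8, 82.0]
ee_rot: [-179.9, -0.0, 13.4]
force: [-1.4, 5.8, -0.1]
gripper_width: 13.6
[[-7.1, -1.0], [-7.2, -0.2], [-7.2, 0.6], [-7.0, 1.5], [-6.8, 2.3], [-6.5, 3.1], [-6.1, 3.8], [-5.6, 4.5], [-5.1, 5.1], [-4.5, 5.7], [-3.8, 6.1], [-3.0, 6.5], [-2.3, 6.8], [-1.5, 7.0], [-0.6, 7.2], [0.2, 7.2], [1.0, 7.1], [1.9, 7.0]]
```

```bash
python3 -m creep '[[1,-7.1,-1,0,0,0,0],[1,-7.2,-0.2,0,0,0,0],[1,-7.2,0.6,0,0,0,0],[1,-7,1.5,0,0,0,0],[1,-6.8,2.3,0,0,0,0]]';  python3 -m creep '[[1,-6.5,3.1,0,0,0,0],[1,-6.1,3.8,0,0,0,0],[1,-5.6,4.5,0,0,0,0],[1,-5.1,5.1,0,0,0,0],[1,0,0,0,0,0,0]]'
python3 - <<'E'
from h import *
g=grab('wrist','w9');g=grab('top','t9');s=state(); print(s['ee_pos'],s['force'],s['gripper_width'],s['time_s'])
E
```

```text
time_s: 12.55
ee_pos: [515.6, 111.4, 82.0]
ee_rot: [-179.8, -0.1, 13.4]
force: [-1.8, 10.0, 2.0]
gripper_width: 13.3
time_s: 13.18
ee_pos: [491.8, 89.4, 81.9]
ee_rot: [-179.7, 0.5, 13.4]
force: [-12.8, 8.8, 10.3]
gripper_width: 13.7
[491.89444515  89.43144047  81.8809651 ] [-12.19373039   7.6141911   11.5571443 ] 14.080163429960097 13.275
```

View pics/w9.png

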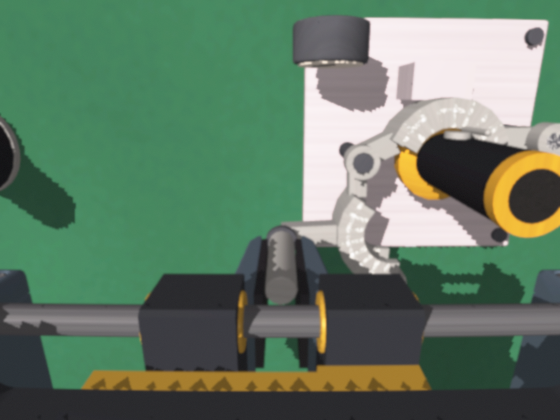

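The ring follows, but a ~14 N radial load shows my arc is about 1 mm too tight. I correct outward and carry on.

```bash
python3 -m creep '[[1,-5.5,4.7,0,0,0,0],[1,-4,6,0,0,0,0],[1,-3,6.5,0,0,0,0],[1,-2.3,6.8,0,0,0,0],[1,0,0,0,0,0,0]]'
python3 - <<'E'
from h import *
s=state(); print(s['ee_pos'],s['force'],s['gripper_width'],s['time_s'])
a=np.radians(13.4);f=s['force'];print('tool f',f[0]*np.cos(a)+f[1]*np.sin(a),f[0]*np.sin(a)-f[1]*np.cos(a))
H=np.array([562.5,13.7])+47*np.array([-np.sin(a),np.cos(a)])
sh=np.array([562.5,13.7])+np.array([-59*np.cos(a)-27.5*np.sin(a),-59*np.sin(a)+27.5*np.cos(a)])
d=s['ee_pos'][:2]-H;print(np.hypot(*d)); e=sh-s['ee_pos'][:2];print('to shut tool',e[0]*np.cos(a)+e[1]*np.sin(a),e[0]*np.sin(a)-e[1]*np.cos(a))
E
```

```text
time_s: 13.9
ee_pos: [484.0, 60.9, 81.7]
ee_rot: [-179.9, 0.5, 13.4]
force: [-7.9, 3.4, 8.9]
gripper_width: 13.3
[483.95221224  60.86189534  81.69143699] [-7.89660067  3.37939592  8.87608234] 13.29883969596145 13.9
tool f -6.898454731104917 -5.117415485492047
67.67098964756264
to shut tool 6.479722846245284 36.581239295186904
```

Run:
```python
from h import *
g=grab('wrist','w10');s=state(); print(s['ee_pos'],s['qvel'].round(2),s['effort'].round(1),s['torque'])
g=grab('top','t10');b=g['frame'][150:270,180:320,::-1];cv2.imwrite('pics/t10c.png',cv2.resize(b,None,fx=5,fy=5,interpolation=2))
```

```text
[483.94229483  60.87306752  81.69403601] [ 0.02  0.04 -0.   -0.22  0.18  0.05] [ -1.7 -32.5 -20.9  -0.6  -2.7   0.1] [0.35598729 1.47738037 0.13150705]
```

View pics/w10.png

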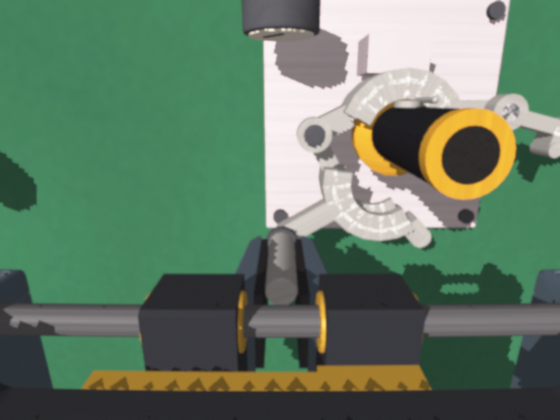

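View pics/t10c.png

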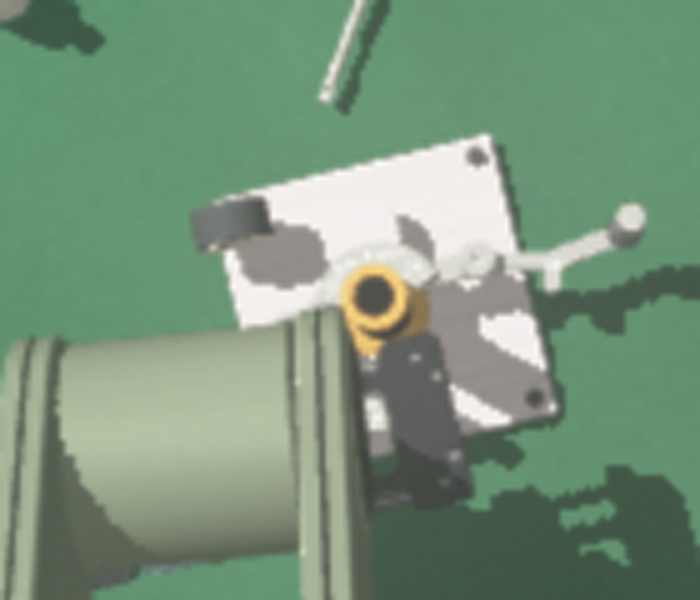

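Run:
```python
from h import *
a=np.radians(13.4)
for n,S,h,p in (('w8',(550.5,120.9),(381,262),(280,252)),('w9',(491.9,89.4),(362,163),(281,238)),('w10',(484,60.9),(315,134),(282,240))):
    g=load(n);S=np.array(S)
    def tool(q): d=q[:2]-S; return np.round((d[0]*np.cos(a)+d[1]*np.sin(a),d[0]*np.sin(a)-d[1]*np.cos(a)),1)
    H=onz(g,*h,66);P=onz(g,*p,64);print(n,'hinge',H[:2].round(1),tool(H),'post base',P[:2].round(1),tool(P),np.hypot(*(H-P)[:2]), np.hypot(*(H[:2]-S)))
```

```text
w8 hinge [559.9  64.8] [-3.9 56.7] post base [551.8 121.8] [ 1.5 -0.6] 57.552002125209825 56.87839583879304
w9 hinge [552.7  61. ] [52.6 41.7] post base [501.9  91.9] [10.3 -0.1] 59.505462038388124 67.11422917725649
w10 hinge [553.4  59.9] [67.3 17.1] post base [493.1  62.5] [9.2 0.5] 60.43380712658024 69.43474023135931
```

The post has slid about 7 mm forward in the pads and there is a steady outward load. The rest of the swing is nearly along the jaw axis, so I'll loosen the grip to a cage, check, then push with the pad.

```bash
python3 -m creep '[[0.76,0,0,0,0,0,0],[0.76,0,0,0,0,0,0],[0.76,0,0,0,0,0,0]]'
python3 - <<'E'
from h import *
g=grab('wrist','w11');s=state(); print(s['ee_pos'],s['force'],s['gripper_width'],s['torque'])
E
```

```text
time_s: 14.38
ee_pos: [488.4, 61.1, 81.8]
ee_rot: [180.0, -0.0, 13.4]
force: [0.1, -0.4, -0.4]
gripper_width: 21.3
[488.34198747  61.1082444   81.79752958] [ 0.13298061  0.81165665 -0.00375783] 21.88533070225991 [-0.02396994  0.02917998  0.07442852]
```

View pics/w11.png

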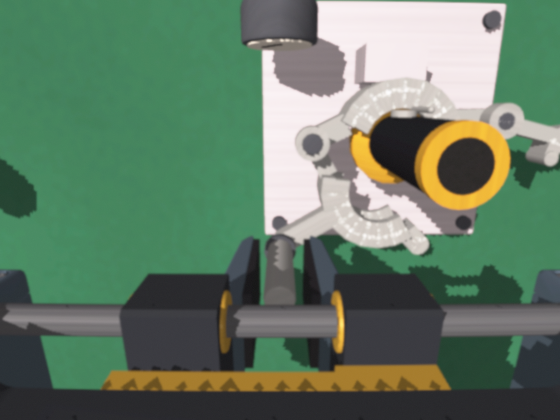

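The arm springs back and the force goes to zero. Now I push with the caged post.

```bash
python3 -m creep '[[0.76,0,7,0,0,0,0],[0.76,0,7,0,0,0,0],[0.76,1,7,0,0,0,0],[0.76,1,6,0,0,0,0],[0.76,0,0,0,0,0,0]]' 15;  python3 -m creep '[[0.76,1,5,0,0,0,0],[0.76,1,3,0,0,0,0],[0.76,0,0,0,0,0,0],[0.76,0,0,0,0,0,0]]'
python3 - <<'E'
from h import *
g=grab('wrist','w12');s=state(); print(s['ee_pos'],s['force'],s['gripper_width'],s['torque'])
E
```

```text
time_s: 15.05
ee_pos: [497.3, 34.7, 82.0]
ee_rot: [179.9, -0.1, 13.4]
force: [-0.7, 0.1, 0.2]
gripper_width: 21.8
time_s: 15.55
ee_pos: [500.5, 28.0, 82.0]
ee_rot: [180.0, -0.1, 13.4]
force: [0.1, -0.9, -0.0]
gripper_width: 22.3
[500.43418338  28.11563244  81.93240669] [0.92509988 0.19254261 0.39459971] 21.825563579625474 [ 0.01556917  0.0917957  -0.04003531]
```

View pics/w12.png

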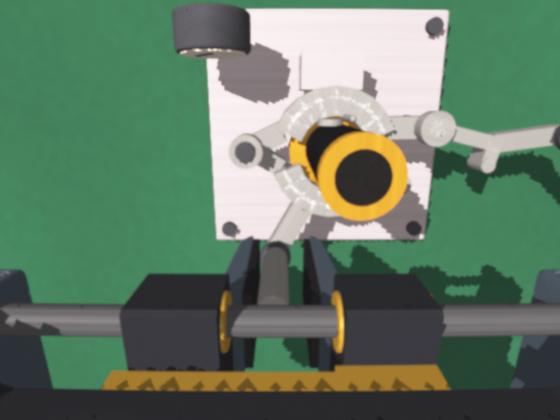

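The ring is almost shut, with the post on the left pad. I push in small steps until the stop.

```bash
python3 -m creep '[[0.76,0,2,0,0,0,0],[0.76,0,1.5,0,0,0,0],[0.76,0,0,0,0,0,0]]';  python3 -m creep '[[0.76,0,1.5,0,0,0,0],[0.76,0,0,0,0,0,0],[0.76,0,0,0,0,0,0]]'; python3 -m creep '[[0.76,0,1.5,0,0,0,0],[0.76,0,0,0,0,0,0],[0.76,0,0,0,0,0,0]]';python3 - <<'E'
from h import *
g=grab('wrist','w13')
E
```

```text
time_s: 15.98
ee_pos: [501.2, 24.8, 81.9]
ee_rot: [180.0, -0.0, 13.4]
force: [0.4, 1.5, -0.2]
gripper_width: 22.0
time_s: 16.35
ee_pos: [501.5, 23.4, 81.9]
ee_rot: [180.0, -0.0, 13.4]
force: [0.9, 1.5, 0.1]
gripper_width: 22.0
time_s: 16.73
ee_pos: [501.4, 23.3, 81.9]
ee_rot: [-179.8, -0.0, 13.4]
force: [0.8, 7.2, 1.1]
gripper_width: 21.9
```

View pics/w13.png

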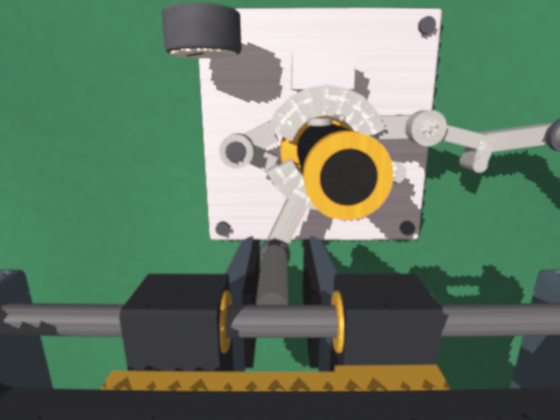

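Resistance begins where the stop is expected. I press a bit more to confirm it is hard.

```bash
python3 -m creep '[[0.76,0,1.5,0,0,0,0],[0.76,0,1,0,0,0,0],[0.76,0,0,0,0,0,0],[0.76,0,0,0,0,0,0]]'; python3 -m creep '[[0.7,0,-2,0,0,0,0],[0.7,0,-3,0,0,0,0],[0.7,0,-1.5,-30,0,0,0],[0.7,0,0,-50,0,0,0],[0.5,0,0,-40,0,0,0]]'; python3 -m creep '[[0.5,-20,0,0,0,0,0],[0.5,0,0,0,0,0,0],[0.5,0,0,0,0,0,0]]';python3 - <<'E'
from h import *
g=grab('wrist','w14');s=state();print(s['ee_pos'],s['ee_rot'],s['gripper_width'])
E
```

```text
time_s: 17.27
ee_pos: [501.5, 23.0, 81.8]
ee_rot: [-179.6, -0.0, 13.3]
force: [-0.2, 15.0, 0.6]
gripper_width: 22.1
time_s: 17.9
ee_pos: [500.5, 25.1, 203.4]
ee_rot: [179.9, -0.0, 13.4]
force: [1.9, 0.2, -0.2]
gripper_width: 34.7
time_s: 18.27
ee_pos: [481.3, 20.9, 201.4]
ee_rot: [180.0, 0.0, 13.4]
force: [-0.6, 0.6, -0.0]
gripper_width: 45.6
[481.37911812  20.98118742 201.23520068] [1.79994846e+02 5.29565514e-02 1.34141727e+01] 45.975845109413854
```

View pics/w14.png

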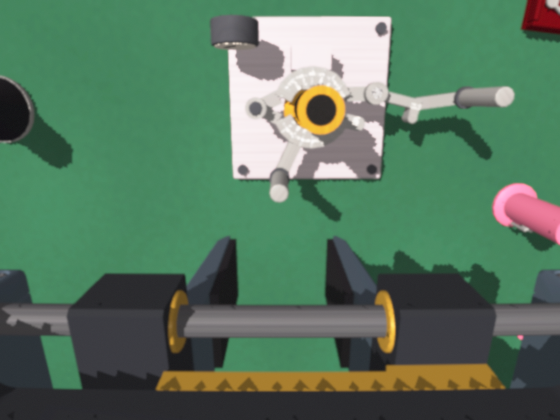

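The ring is shut against a hard stop (15 N for no movement). Next, the latch post at (504,97).

Run:
```python
from h import *
g=load('w14');S=np.array([481.3,21.0,201.3]);a=np.radians(13.4)
def tool(p): d=np.array(p)[:2]-S[:2]; return np.round((d[0]*np.cos(a)+d[1]*np.sin(a),d[0]*np.sin(a)-d[1]*np.cos(a)),1)
for n,u,v,z in (('ringpost',278.5,193,118),('latch',504,97,118),('barrel',322,109,131),('hinge',256,107,66),('piv',376,93,66)): print(n,tool(onz(g,u,v,z)))
pt=tool((562.7,13.9));print('port',pt,'exp shut',pt+[-59,-27.5])
L=pt+[12,52];P=tool(onz(g,504,97,118));print(L,np.hypot(*(P-L)),np.degrees(np.arctan2(*(P-L)[::-1])))
a0=np.arctan2(*(P-L)[::-1]);a1=np.arctan2(14,-74);th=np.linspace(a0,a1,15);Q=75.3*np.c_[np.cos(th),np.sin(th)];print(np.round(np.diff(Q,axis=0),1).tolist(),Q[0]+L)
```

```text
ringpost [19.9 -1.8]
latch [ 87.2 151.6]
barrel [78.7 26.4]
hinge [ 79.2 -20.3]
piv [90.3 76.9]
port [77.5 25.8] exp shut [18.5 -1.7]
[89.5 77.8] 73.83583140995975 91.7850630445271
[[-7.2, -0.6], [-7.2, -1.3], [-7.0, -2.0], [-6.8, -2.6], [-6.5, -3.3], [-6.2, -3.9], [-5.7, -4.5], [-5.3, -5.0], [-4.8, -5.5], [-4.2, -5.9], [-3.6, -6.3], [-3.0, -6.6], [-2.4, -6.9], [-1.7, -7.1]] [ 87.15439087 153.06345805]
```

The ring post reads (19.9,-1.8) against (18.5,-1.7) expected for shut, so it is good. To the latch post.

```bash
python3 -m creep '[[0.5,29,50,0,0,0,0],[0.5,29,51,0,0,0,0],[0.5,29.5,51,0,0,0,0],[0.5,0,0,0,0,0,0],[0.5,0,0,30,0,0,0]]' 12; python3 -m creep '[[0.5,0,0,40,0,0,0],[0.5,0,0,36,0,0,0],[0.5,0,0,14,0,0,0],[0.5,0,0,0,0,0,0],[0.5,0,0,0,0,0,0]]'
python3 - <<'E'
from h import *
g=grab('wrist','w15');s=state(); print(s['ee_pos'],s['ee_rot'],s['force'],s['gripper_width'],s['time_s'])
E
```

```text
time_s: 18.95
ee_pos: [603.2, -106.8, 172.5]
ee_rot: [179.9, -0.2, 13.4]
force: [0.1, -0.3, -0.5]
gripper_width: 45.6
time_s: 19.58
ee_pos: [602.7, -106.4, 83.4]
ee_rot: [179.9, -0.2, 13.4]
force: [0.4, -0.4, 0.2]
gripper_width: 45.8
[ 602.71631958 -106.53955745   83.5183874 ] [ 1.79920290e+02 -1.66354194e-01  1.34308231e+01] [ 0.04782987  0.56198003 -0.22847086] 45.62108385248496 19.625
```

View pics/w15.png

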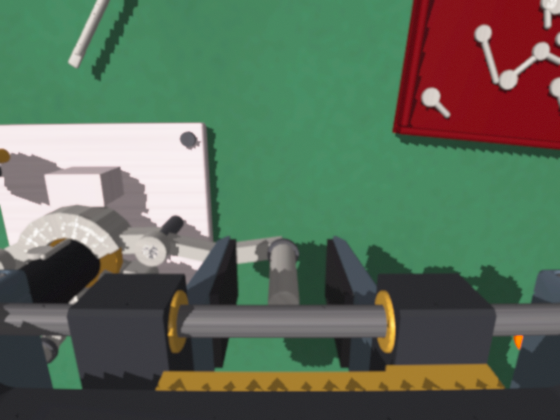

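The post is between the fingers at column 284. Close and swing.

```bash
python3 -m creep '[[1,0,1,0,0,0,0],[1,0,0,0,0,0,0],[1,0,0,0,0,0,0],[1,0,0,0,0,0,0],[1,0,0,0,0,0,0]]' 12; python3 -m creep '[[1,-7.2,-0.6,0,0,0,0],[1,-7.2,-1.3,0,0,0,0],[1,-7,-2,0,0,0,0],[1,-6.8,-2.6,0,0,0,0],[1,0,0,0,0,0,0]]'
python3 - <<'E'
from h import *
s=state(); a=np.radians(13.4);f=s['force'];print(s['ee_pos'],s['gripper_width'],'tool f',f[0]*np.cos(a)+f[1]*np.sin(a),f[0]*np.sin(a)-f[1]*np.cos(a),f[2])
E
```

```text
time_s: 20.25
ee_pos: [601.8, -107.4, 82.0]
ee_rot: [180.0, -0.0, 13.4]
force: [0.4, -0.6, 1.4]
gripper_width: 13.8
time_s: 20.88
ee_pos: [571.5, -108.2, 82.0]
ee_rot: [180.0, 0.1, 13.4]
force: [-1.1, -4.3, 2.1]
gripper_width: 13.7
[ 571.52410462 -108.2138158    82.00541783] 13.737491132057613 tool f -2.1046759056843776 3.9593443895976037 2.0682674613373573
```

```bash
python3 -m creep '[[1,-6.5,-3.0,0,0,0,0],[1,-6.2,-3.6,0,0,0,0],[1,-5.9,-4.3,0,0,0,0],[1,-5.5,-5,0,0,0,0],[1,0,0,0,0,0,0]]'
python3 - <<'E'
from h import *
s=state(); a=np.radians(13.4);f=s['force'];print(s['ee_pos'],s['gripper_width'],'tool f',f[0]*np.cos(a)+f[1]*np.sin(a),f[0]*np.sin(a)-f[1]*np.cos(a),f[2])
g=grab('wrist','w16')
E
```

```text
time_s: 21.5
ee_pos: [543.5, -99.1, 82.0]
ee_rot: [179.9, 0.3, 13.5]
force: [-3.2, -7.3, 4.0]
gripper_width: 13.5
[543.4587941  -99.09640205  81.98139654] 13.498909212341744 tool f -4.810067515032365 6.393600150753872 3.9886822188246187
```

View pics/w16.png

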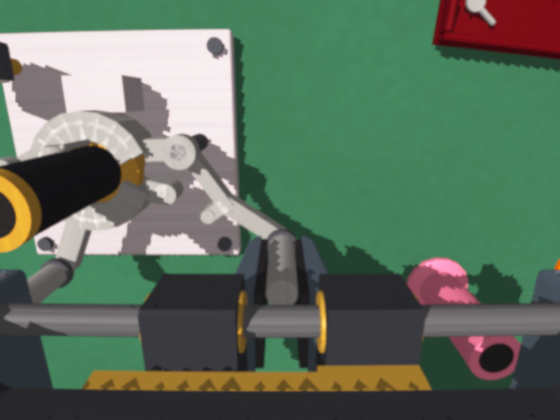

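The latch follows well (~8 N radial). From here I open to a cage and push along -y.

```bash
python3 -m creep '[[0.76,0,0,0,0,0,0],[0.76,0,0,0,0,0,0],[0.76,-4.8,-5.5,0,0,0,0],[0.76,-4.2,-5.9,0,0,0,0],[0.76,-3.6,-6.3,0,0,0,0]]'; python3 -m creep '[[0.76,-2.5,-6.6,0,0,0,0],[0.76,-2,-6.9,0,0,0,0],[0.76,-1,-5,0,0,0,0],[0.76,0,0,0,0,0,0],[0.76,0,0,0,0,0,0]]'
python3 - <<'E'
from h import *
s=state(); a=np.radians(13.4);f=s['force'];print(s['ee_pos'],s['gripper_width'],'tool f',f[0]*np.cos(a)+f[1]*np.sin(a),f[0]*np.sin(a)-f[1]*np.cos(a),f[2])
g=grab('wrist','w17')
E
```

```text
time_s: 22.18
ee_pos: [527.9, -83.6, 81.6]
ee_rot: [180.0, 0.1, 13.4]
force: [-1.6, -3.1, 1.0]
gripper_width: 21.8
time_s: 22.8
ee_pos: [520.3, -66.5, 82.0]
ee_rot: [-180.0, -0.1, 13.4]
force: [-0.3, -0.0, -0.4]
gripper_width: 22.0
[520.31965718 -66.4614113   81.98547501] 21.988049491105343 tool f -0.2733183082572759 -0.014933415787753562 -0.4391339536603131
```

View pics/w17.png

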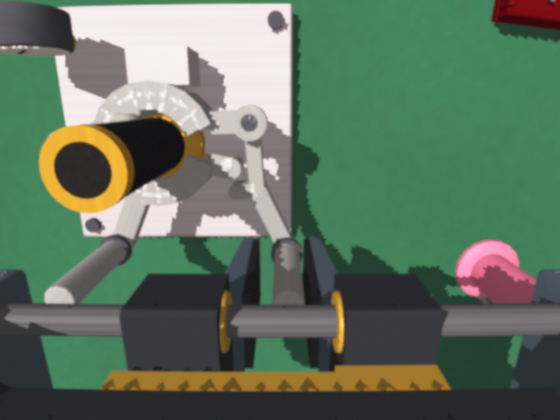

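```bash
python3 -m creep '[[0.76,0,-2,0,0,0,0],[0.76,0,-2,0,0,0,0],[0.76,0,0,0,0,0,0],[0.76,0,0,0,0,0,0]]'; python3 -m creep '[[0.76,0,-2,0,0,0,0],[0.76,0,0,0,0,0,0],[0.76,0,0,0,0,0,0]]';python3 -m creep '[[0.76,0,-1.5,0,0,0,0],[0.76,0,0,0,0,0,0],[0.76,0,0,0,0,0,0]]'
```

```text
time_s: 23.35
ee_pos: [518.9, -62.7, 81.8]
ee_rot: [-180.0, -0.0, 13.4]
force: [0.4, -0.3, -0.3]
gripper_width: 22.0
time_s: 23.72
ee_pos: [518.4, -60.8, 81.8]
ee_rot: [-180.0, -0.0, 13.4]
force: [0.4, -0.8, -0.1]
gripper_width: 22.0
time_s: 24.1
ee_pos: [518.3, -60.3, 81.9]
ee_rot: [179.9, -0.0, 13.4]
force: [0.9, -5.8, -1.6]
gripper_width: 22.2
```

It stops where expected (post at y≈-64, home -64.7). Press to confirm, then check.

```bash
python3 -m creep '[[0.76,0,-1.5,0,0,0,0],[0.76,0,-1.5,0,0,0,0],[0.76,0,0,0,0,0,0],[0.76,0,0,0,0,0,0]]'; python3 -m creep '[[0.72,0,3,0,0,0,0],[0.7,0,3,0,0,0,0],[0.7,0,1.5,-30,0,0,0],[0.7,0,0,-50,0,0,0],[0.5,0,0,-40,0,0,0]]'; python3 -m creep '[[0.5,-20,-30,0,0,0,0],[0.5,-20,-30,0,0,0,0],[0.5,0,0,0,0,0,0],[0.5,0,0,0,0,0,0]]';python3 - <<'E'
from h import *
g=grab('wrist','w18');grab('scene','s18');s=state();print(s['ee_pos'],s['ee_rot'],s['force'])
b=cv2.imread('pics/s18.png')[150:270,240:380];b=cv2.resize(b,None,fx=5,fy=5,interpolation=2);cv2.imwrite('pics/s18c.png',b)
b=cv2.imread('pics/w18.png')[10:230,180:440];b=cv2.resize(b,None,fx=2.7,fy=2.7,interpolation=2);cv2.imwrite('pics/w18c.png',b)
E
```

```text
time_s: 24.6
ee_pos: [518.3, -60.0, 81.9]
ee_rot: [179.6, -0.0, 13.5]
force: [0.6, -14.1, -3.4]
gripper_width: 22.0
time_s: 25.22
ee_pos: [519.3, -63.3, 203.7]
ee_rot: [-180.0, -0.1, 13.4]
force: [-0.2, 0.2, -0.1]
gripper_width: 34.5
time_s: 25.72
ee_pos: [466.8, -14.6, 202.1]
ee_rot: [180.0, -0.1, 13.5]
force: [0.9, 0.0, -0.1]
gripper_width: 45.7
[466.97628417 -15.04654532 201.82440335] [ 1.79992591e+02 -2.77684663e-02  1.33990175e+01] [ 0.15068508 -0.42687371 -0.94502306]
```

View pics/w18c.png

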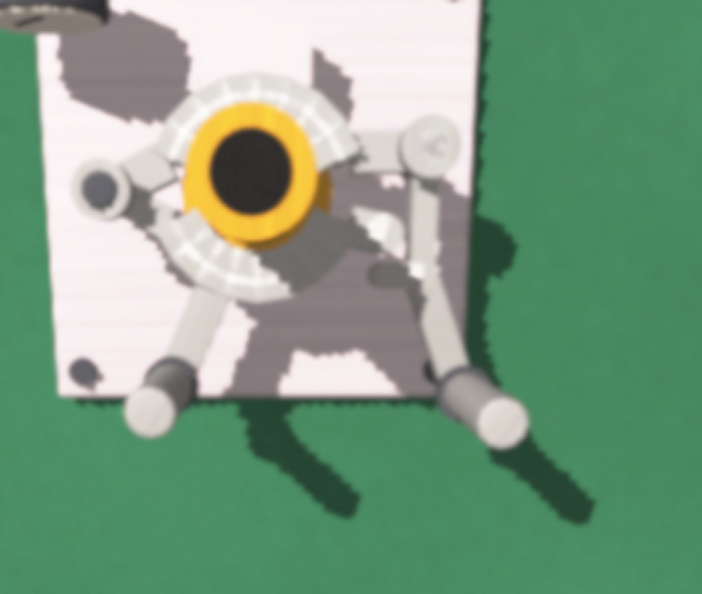

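View pics/s18c.png

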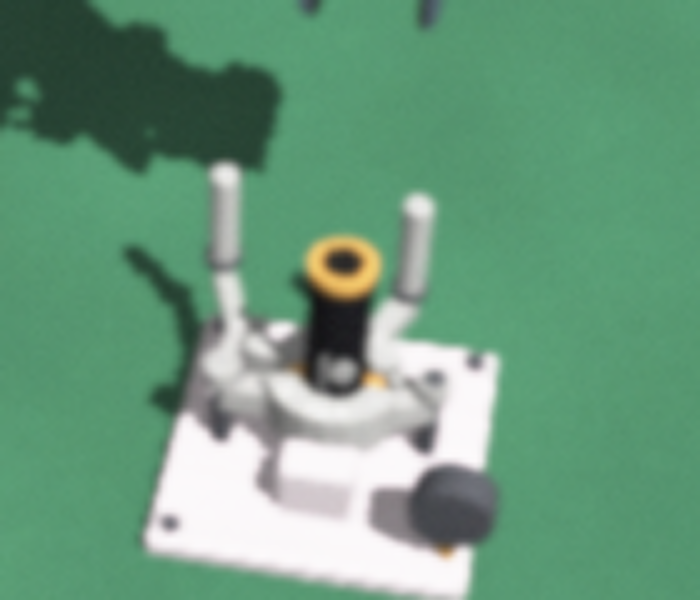

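The ring is round and shut, with the hook tooth (crop (385,272)) in front of the lug (crop (380,232)). Final numeric check, including the bystanders.

Run:
```python
from h import *
g=load('w18');S=np.array([562.7,13.9]);a=np.radians(13.4)
def st(p): d=p[:2]-S; return np.round((d[0]*np.cos(a)+d[1]*np.sin(a),-d[0]*np.sin(a)+d[1]*np.cos(a)),1)
B=lambda u,v:(180+u/2.7,10+v/2.7)
for n,u,v,z in(('ring post (-59,27.5)',151,411,118),('latch post (-62,-66)',503,422,118),('barrel top (0,0)',251,172,131),('hinge (0,47)',100,188,66),('pivot (12,-52)',432,147,66)):print(n,st(onz(g,*B(u,v),z)))
A=cv2.imread('pics/scene0.png');b=cv2.imread('pics/s18.png');d=cv2.absdiff(A,b).max(2)
for n,(x0,y0,x1,y1) in {'bell':(415,225,460,275),'oil':(350,305,385,340),'driver':(240,275,305,325),'copies':(165,130,245,210)}.items(): print(n,(d[y0:y1,x0:x1]>40).sum())
```

```text
ring post (-59,27.5) [-57.7  26.4]
latch post (-62,-66) [-60.5 -66. ]
barrel top (0,0) [ 0.4 -0.4]
hinge (0,47) [ 0.8 45.9]
pivot (12,-52) [ 12.3 -52.2]
bell 0
oil 0
driver 0
copies 1173
```

```bash
python3 -c "
from workcell import job_done;print(job_done())"
```

```text
the job is handed in; nothing more can be done
None
```

The job is done and handed in at about 26 s. The black barrel stands flange down on the port, the hinged half ring is shut around the flanges, and the latch hook was then swung home.

- **Barrel:** I slid it in level from 102 mm out, with the flange about 0.7 mm above the port and no contact force. Its top now measures within 0.6 mm of the port axis.
- **Ring and latch:** both held against their stops under about 15 N without moving. The ring post measures (-57.7, 26.4), where shut should be (-59, 27.5). The latch post measures (-60.5, -66.0), where home should be (-62, -66). I put both differences down to camera calibration. The last picture shows the hook tooth in front of the lug.
- **Bystanders:** comparing the first and last scene pictures, the bell, the oil bottle and the screwdriver show no change. The area around the coloured copies did change; I put that down to the barrel being gone from among them, but I did not check each copy on its own.
- **What went off plan:** while I gripped the ring post, it slid about 7 mm in the pads under a side load of up to about 15 N. I loosened the grip and finished that swing, and the end of the latch swing, by pushing with a pad.

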